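# Switch on the red-banded drone battery

### The job

Switch on the drone battery with the red band: with the fingertips gently press its round grey power button right down and let it spring back up, then press it down again, hold it for two full seconds, and withdraw straight up until the hand is at least 10 cm above it. Do not grasp, lift or shift the battery or press its square yellow catch; do not touch the other two batteries, and leave everything else on the bench where it is.

Things in the scene. Friction and masses are not known exactly. Their poses are not given: they have to be found in the camera images.
- pack_red: Loose black battery pack with a red band round its middle, lying flat on the bench: 140 (x) x 75 (y) x 45 (z) mm, 0.45 to 0.85 kg. Origin: centre of its underside. Its own x axis runs along its length towards the end with the power button; z is up.
- power_red_top (a point): Centre of the top face of the round grey power button (24 mm across, on an aluminium ring) of the red-banded pack, 45 mm along the pack's +x from its centre and 54 mm above the bench; it stands 9 mm proud of the pack's top and moves down with the button.
- catch_red_top (a point): Centre of the top face of the square yellow catch (20 x 20 mm) at the other end of the red-banded pack, 45 mm along its -x, 54 mm above the bench; also sprung, not to be pressed.
- pack_blue: Loose black battery pack with a blue band round its middle, lying flat on the bench: 140 (x) x 75 (y) x 45 (z) mm, 0.45 to 0.85 kg. Origin: centre of its underside. Its own x axis runs along its length towards the end with the power button; z is up. Not to be touched.
- power_blue_top (a point): Centre of the top face of the round grey power button (24 mm across, on an aluminium ring) of the blue-banded pack, 45 mm along the pack's +x from its centre and 54 mm above the bench; it stands 9 mm proud of the pack's top and moves down with the button. Not to be touched.
- catch_blue_top (a point): Centre of the top face of the square yellow catch (20 x 20 mm) at the other end of the blue-banded pack, 45 mm along its -x, 54 mm above the bench; also sprung, not to be pressed. Not to be touched.
- pack_white: Loose black battery pack with a white band round its middle, lying flat on the bench: 140 (x) x 75 (y) x 45 (z) mm, 0.45 to 0.85 kg. Origin: centre of its underside. Its own x axis runs along its length towards the end with the power button; z is up. Not to be touched.
- power_white_top (a point): Centre of the top face of the round grey power button (24 mm across, on an aluminium ring) of the white-banded pack, 45 mm along the pack's +x from its centre and 54 mm above the bench; it stands 9 mm proud of the pack's top and moves down with the button. Not to be touched.
- catch_white_top (a point): Centre of the top face of the square yellow catch (20 x 20 mm) at the other end of the white-banded pack, 45 mm along its -x, 54 mm above the bench; also sprung, not to be pressed. Not to be touched.
- power_red (a joint): Power button of the red-banded pack: 0 = up, 0.005 m = fully down (then still 4 mm proud of the pack). A spring pushes it back up: about 2 N starts it, 4 N holds it fully down. It counts as pressed beyond 0.0035 m and as released below 0.001 m. The casing does not bear more than 25 N.
- catch_red (a joint): Yellow catch of the red-banded pack: 0 = up, 0.005 m = fully down; same spring. Must stay up.
- screwdriver: Loose screwdriver with orange handle lying on the bench near the robot, about 200 mm long; bystander. Origin on its underside.
- tape: Loose blue roll of tape, 84 mm across, 24 mm high, near the robot; bystander. Origin: centre of its underside.
- mug: Loose white mug, 80 mm across, 95 mm high, behind the packs; bystander. Origin: centre of its underside.
- bottle: Loose white bottle with black cap, 70 mm across, 130 mm high, at the back; bystander. Origin: centre of its underside.
- mouse: Loose black computer mouse, 105 x 60 x 32 mm, on the right; bystander. Origin: centre of its underside.
- carton: Loose small cardboard box, 75 x 110 x 50 mm, at the back; bystander. Origin: centre of its underside.
Things that resemble listed ones, but are neither listed nor needed, are in the scene too. What is shaped like the pack_red but green or purple is not meant.

How it is judged:
On the way, in this order (a step that is already met when the one before it is completed fails the run):
1. the power button of the red-banded pack is pressed with the fingers (value of joint power_red above 0.0035 m and contact force between the fingers and pack_red above 0.5 N), for 0.05 s.
2. it is let up again (value of joint power_red below 0.001 m), for 0.05 s.
3. it is pressed again and kept down for two seconds (1.8 s counts) (all of step 1), for 1.8 s.
4. it is let up (value of joint power_red below 0.001 m), for 0.1 s.
At the end, for the whole second after the job is handed in: The red-banded pack's power button and catch are up, the pack lies flat and still within 15 mm of where it was, the gripper's grasp point is more than 10 cm from the button, the other packs are within 8 mm and the bystanders within 15 mm of where they were (value of joint each of power_red, catch_red below 0.001 m and distance of each of pack_red, screwdriver, tape, mug, bottle, mouse, carton from where it was at the start of the episode below 0.015 m and angle between pack_red's own z axis and vertical below 0.05 rad and linear speed of pack_red below 0.01 m/s and distance between the grasp point and power_red_top above 0.1 m and distance of each of pack_blue, pack_white from where it was at the start of the episode below 0.008 m); the robot touches nothing.
It fails at once if the red-banded pack is lifted, tipped or pushed out of its place by more than 15 mm (distance of pack_red from where it was at the start of the episode above 0.015 m or height (world z) of pack_red above 0.01 m or angle between pack_red's own z axis and vertical above 0.15 rad).
It fails at once if the red-banded pack is pressed harder than 25 N (contact force between any of the fingers, the arm and pack_red above 25 N).
It fails at once if the yellow catch of the red-banded pack is pressed (value of joint catch_red above 0.0015 m).
It fails at once if the robot touches another pack, or another pack is shifted (contact force between any of the fingers, the arm and pack_blue above 0.3 N or contact force between any of the fingers, the arm and pack_white above 0.3 N or distance of any of pack_blue, pack_white from where it was at the start of the episode above 0.008 m).
It fails at once if a bystander is shifted by more than 15 mm (distance of any of screwdriver, tape, mug, bottle, mouse, carton from where it was at the start of the episode above 0.015 m).
It also fails if it takes over 38 s, if anything falls off the work surface, if the arm or the gripper's body presses on something with over 40 N, if the wrist force passes 120 N, or if a joint passes its speed limit or range.

### The arm

A 6-joint arm with a two-finger parallel gripper is mounted at the origin on the work surface. World frame = base frame: x ahead of the robot, y to its left, z up, the work surface at z = 0. Lengths are in m, angles in rad, forces in N, time in s.
With the tool pointing down it reaches from about 0.35 to 0.85 m from the base axis. Payload 8.1 kg.
Tool frame: the origin (TCP) lies on the mounting face of the last link; the fingertips stand 186 mm ahead of it and the grasp point (between the pads) lies 167 mm ahead of it; z points along the fingers, y is the line along which they close (so a half turn about z gives the same grasp; the last joint's range is limited). The gripper opens to 93 mm and grips with 3 to 60 N. Pads are 15 mm wide; open, the fingers measure 128 mm over their backs; the gripper's body (75 mm by 188 mm) begins 65 mm behind the grasp point.
Start: joints at [1.058, 0.13, 1.488, -0, 1.523, -0.085], TCP at [0.249, 0.546, 0.405] pointing down, gripper open.
Joint ranges: [-2.96, 2.96], [-0.89, 2.26], [0.02, 2.5], [-1.34, 4.48], [0, 2.73], [-2.66, 2.66]. Speed limits (rad/s): [2.39, 2.39, 2.79, 3.14, 3.14, 3.14].

### API

Orientations are given as a rotation vector (axis times angle).
In Python, from plant import * gives the robot as it stands. The module is installed in compiled form; this text tells all that it offers.
- The arm moves only by the tool arm_command, never from a script. Its argument "increments" is a list of rows, each a list of 6 numbers: the shift along the tool's x, y, z in units of 0.2 m (1.0 is 0.2 m), then the turn, a rotation vector about the tool's x, y, z in units of pi rad (1.0 is pi rad). A call has exactly 5 rows; each row is the pose to reach, as a shift and turn from the pose commanded when the call began, along the tool's axes at that moment, turning the shorter way round; what a row does not reach only later rows make up. A row lasts 1/8 s, in which the tool goes at most 62.5 mm and 10.7 degrees, less where a joint would pass 70% of its speed; a pose out of reach is approached as far as the arm can. A call with a number of a shift or a turn outside -1 to 1 is refused whole. A call with a gripper value outside its range is refused whole. "fingers" is the closure, from -1 (fully open) to 1 (shut), set as the call begins (left out, the last holds). The fingers move at their own pace and stop on an object; "force" is the grip in N (left out, the last holds). Time passes only in rows, so rows that repeat a pose let the fingers close, or fill a call up. It gives the time, the measured TCP pose, the force, the opening and the grip force at its end, in the units of the state.
- read_state(): the state, without advancing time (a new reading comes with each control period).
- read_camera(name): name is "scene" or "top"; returns a dict with "image" (400x640x3 uint8, red, green, blue), "fx", "fy", "cx", "cy" (pixels), "T" (4x4, takes a point from camera to world coordinates). Camera axes: x right, y down, z forward; pixel columns grow to the right and rows downward; lengths in m; the calibration is good to about 2 mm. A picture is of the moment at which its call begins. There is no depth.
- close_job(): hands the job in; it is judged then, once.
The state is a dict: "t": time; "q": joint angles; "dq": joint speeds; "joint_torque": joint torques, N m; "tool_pos": TCP position; "orientation": TCP orientation; "force": force on the tool from outside, world axes, zero at the start; "wrist_torque": the same for the moment, N m; "opening": finger opening in m; "gripper_force": force on a finger pad.
Only numpy, scipy, OpenCV 4.12 (cv2) and the standard library are available. Lean on these libraries where they do the work, as an engineer would, in place of code of your own. Each camera call takes 0.05 s, during which the arm holds its last target. There are 200 camera calls.

## Working session

There is one attempt and no reset: what is moved stays moved. The work goes in short steps, Python scripts to look and compute and a tool call to move; the robot and the scene stay as the last step left them, time stands still between calls to the robot, and variables do not carry over. Pictures are saved under pics/ and viewed, at most 10 in all, crops included, and the job is handed in when it is done.

Besides the shell and the picture viewer there is one more tool, called after "Request:" as name(argument=value, ...), one argument or row to a line, values as JSON. arm_command: Moves the arm, as the interface text tells. Shifts and turns lie within -1 to 1; 1 stands for 0.2 m of shift or pi rad of turn. Its arguments: {"type":"object","properties":{"increments":{"type":"array","items":{"type":"array","items":{"type":"number","minimum":-1,"maximum":1}}},"fingers":{"type":"number"},"force":{"type":"number"}},"required":["increments"]}

```bash
mkdir -p pics
python3 - <<'E'
from plant import *
import cv2
s=read_state();print({k:s[k] for k in("t","tool_pos","orientation","opening","force")})
for n in("scene","top"):
    c=read_camera(n);print(n,c["fx"],c["cx"],c["cy"],c["T"])
    cv2.imwrite(f"pics/{n}0.png",c["image"][:,:,::-1])
E
```

```text
{'t': 0.0, 'tool_pos': array([0.24880749, 0.54574097, 0.4036992 ]), 'orientation': array([-6.66812046e-01, -3.06948937e+00,  2.68531802e-03]), 'opening': 0.09311229381007849, 'force': array([ 0.22118282, -0.36531801, -1.01125509])}
scene 449.39341447168323 319.2782364119436 200.34004375931255 [[ 8.21325477e-01  4.54662754e-01 -3.44537721e-01  1.06832430e+00]
 [ 5.70459862e-01 -6.54514297e-01  4.96171927e-01 -9.35912485e-01]
 [ 8.60310285e-05 -6.04063585e-01 -7.96936119e-01  1.32662987e+00]
 [ 0.00000000e+00  0.00000000e+00  0.00000000e+00  1.00000000e+00]]
top 437.8125453594184 317.66065221633636 203.41336646137012 [[ 0.01001194 -0.98374908  0.17926938  0.30161467]
 [-0.99984877 -0.01239812 -0.0121951  -0.13281288]
 [ 0.01421952 -0.17912017 -0.98372444  1.35405497]
 [ 0.          0.          0.          1.        ]]
```

View pics/top0.png

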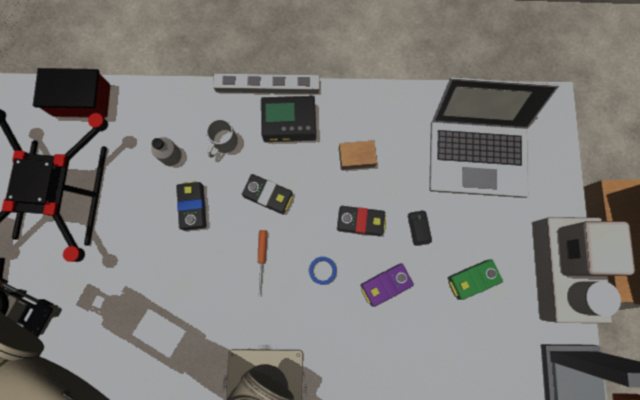

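View pics/scene0.png

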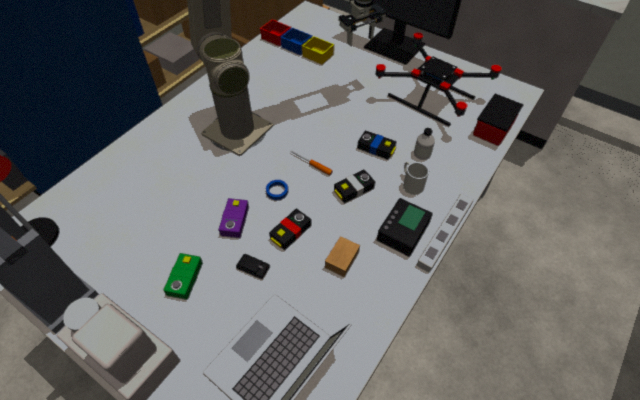

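The top view shows these candidates:
- Red-banded pack at (361,220), with its grey button at about (347,219) and yellow catch at about (376,222).
- Look-alikes: blue-banded (190,206), white-banded (268,193), purple (387,285), green (475,279) and a red/black box (72,92).

In the scene view the red pack is at (290,228). I choose the red-banded one and check it in a close crop.

```bash
cat > h.py <<'E'
import numpy as np, cv2
from plant import *
def ray(c,u,v,z):
    d=c["T"][:3,:3]@np.array([(u-c["cx"])/c["fx"],(v-c["cy"])/c["fy"],1]);o=c["T"][:3,3]
    return o+d*(z-o[2])/d[2]
def proj(c,p):
    q=np.linalg.inv(c["T"])@np.append(p,1);return c["fx"]*q[0]/q[2]+c["cx"],c["fy"]*q[1]/q[2]+c["cy"]
def cents(c,x0,y0,x1,y1):
    im=c["image"][y0:y1,x0:x1];h=cv2.cvtColor(im,cv2.COLOR_RGB2HSV)
    out={}
    for n,lo,hi in(("yellow",(22,120,80),(35,255,255)),("red",(0,150,80),(8,255,255)),("grey",(0,0,75),(179,70,255))):
        m=cv2.inRange(h,lo,hi);k,l,s,ce=cv2.connectedComponentsWithStats(m)
        out[n]=[(s[i,4],np.round(ce[i]+[x0,y0],1).tolist(),s[i,2:4].tolist()) for i in range(1,k) if s[i,4]>12]
    return out
E
python3 - <<'E'
from h import *
crops=[]
for n,b in(("top",(330,200,395,242)),("scene",(262,203,318,253))):
    c=read_camera(n)
    for k,v in cents(c,*b).items():
        for a,p,wh in v: print(n,k,a,p,wh,ray(c,*p,.054).round(4),ray(c,*p,.045).round(4)[:2])
    im=c["image"][b[1]:b[3],b[0]:b[2],::-1]
    crops.append(cv2.resize(im,(390,390*im.shape[0]//im.shape[1]),interpolation=cv2.INTER_CUBIC)[:250])
cv2.imwrite("pics/crop.png",np.hstack(crops))
E
```

```text
top yellow 46 [376.2, 221.0] [7, 7] [ 0.4871 -0.3252  0.054 ] [ 0.4884 -0.3266]
top red 222 [361.1, 220.2] [11, 25] [ 0.489  -0.2798  0.054 ] [ 0.4903 -0.2809]
top grey 1561 [362.5, 220.4] [65, 42] [ 0.4884 -0.2841  0.054 ] [ 0.4897 -0.2851]
top grey 115 [346.6, 217.6] [13, 12] [ 0.4963 -0.2363  0.054 ] [ 0.4977 -0.237 ]
scene yellow 37 [280.7, 232.0] [8, 7] [ 0.4877 -0.3279  0.054 ] [ 0.4836 -0.3236]
scene yellow 33 [275.5, 241.5] [10, 8] [ 0.4966 -0.3675  0.054 ] [ 0.4925 -0.3635]
scene red 162 [290.3, 225.4] [21, 16] [ 0.4981 -0.288   0.054 ] [ 0.4941 -0.2834]
scene grey 1912 [289.7, 226.4] [56, 50] [ 0.4989 -0.2924  0.054 ] [ 0.4949 -0.2879]
```

View pics/crop.png

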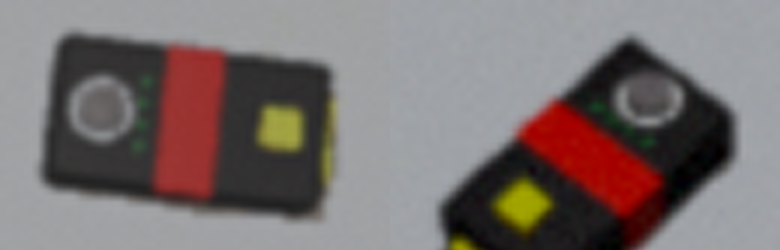

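Run:
```python
from h import *
from scipy.spatial.transform import Rotation as Ro
s=read_state();R=Ro.from_rotvec(s["orientation"]).as_matrix();print(R.round(4))
c=read_camera("scene");print(ray(c,298.7,216.7,.054))
T=np.array([.4965,-.2365,.35]);print((R.T@(T-s["tool_pos"])/.2).round(3),s["t"])
```

```text
[[-9.099e-01  4.149e-01 -5.000e-04]
 [ 4.149e-01  9.099e-01 -1.000e-03]
 [ 1.000e-04 -1.100e-03 -1.000e+00]]
[ 0.50018395 -0.24247622  0.054     ]
[-2.75  -3.045  0.274] 0.2
```

Request:
arm_command(
  increments=[
    [-0.18,-0.2,0,0,0,0],
    [-0.37,-0.4,0,0,0,0],
    [-0.55,-0.6,0,0,0,0],
    [-0.74,-0.8,0,0,0,0],
    [-0.92,-1.0,0,0,0,0],
  ],
  fingers=1,
  force=20,
)

```text
t: 0.88
tool_pos: [0.3335, 0.286, 0.4048]
orientation: [0.666, 3.07, 0.0]
force: [0.3, -0.5, 0.4]
opening: 0.0475
gripper_force: 0.0
```

Request:
arm_command(
  increments=[
    [-0.18,-0.2,0,0,0,0],
    [-0.37,-0.4,0,0,0,0],
    [-0.55,-0.6,0,0,0,0],
    [-0.74,-0.8,0,0,0,0],
    [-0.92,-1.0,0,0,0,0],
  ],
)

```text
t: 1.5
tool_pos: [0.418, 0.0275, 0.405]
orientation: [0.667, 3.069, 0.0]
force: [0.5, -0.7, 0.3]
opening: 0.0011
gripper_force: 0.0
```

Request:
arm_command(
  increments=[
    [-0.18,-0.2,0,0,0,0],
    [-0.37,-0.4,0.07,0,0,0],
    [-0.55,-0.6,0.14,0,0,0],
    [-0.74,-0.8,0.2,0,0,0],
    [-0.91,-1.0,0.27,0,0,0],
  ],
)

```text
t: 2.12
tool_pos: [0.5008, -0.2301, 0.3505]
orientation: [0.667, 3.069, -0.0]
force: [0.3, -0.1, 0.1]
opening: 0.0007
gripper_force: 0.0
```

Run:
```python
from h import *
from scipy.spatial.transform import Rotation as Ro
s=read_state();R=Ro.from_rotvec(s["orientation"]).as_matrix()
c=read_camera("scene");im=c["image"]
B=np.array([.497,-.238,.054]);tip=s["tool_pos"]+R@[0,0,.186]
print(s["t"],tip.round(4),"B px",proj(c,B),"tip px",proj(c,tip))
x0,y0,x1,y1=250,170,340,250
o=cv2.resize(im[y0:y1,x0:x1,::-1].copy(),None,fx=7,fy=7,interpolation=cv2.INTER_CUBIC)
for p,col in((B,(0,255,0)),(tip,(255,0,255))):
    u,v=proj(c,p);cv2.drawMarker(o,(int((u-x0+.5)*7),int((v-y0+.5)*7)),col,0,14,1)
cv2.imwrite("pics/near.png",o)
print((R.T@(B+[0,0,.186]-s["tool_pos"])/.2).round(4))
```

```text
2.125 [ 0.5009 -0.2301  0.1645] B px (np.float64(298.7260798805318), np.float64(215.40198322358611)) tip px (np.float64(299.88250387267004), np.float64(194.87641580815566))
[ 0.0012 -0.0438  0.5523]
```

View pics/near.png

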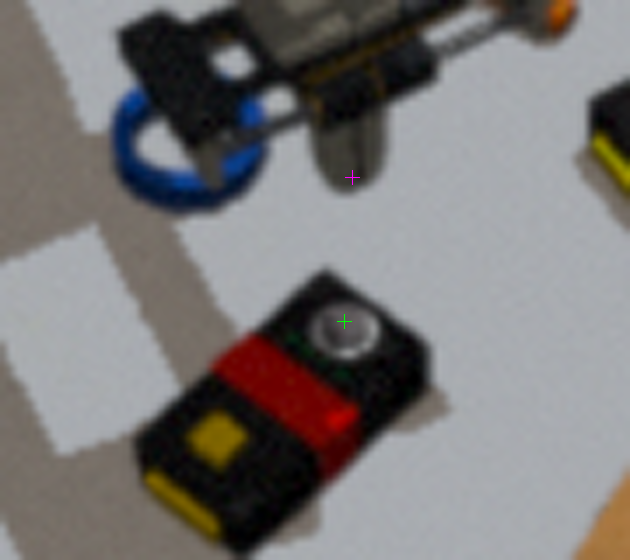

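The view shows the fingertip (magenta, 352,177) above and slightly behind the button, whose top is centred at about (345,327). That is about 3 mm nearer the camera than my mark. I'll correct sideways and come down to just above it.

Request:
arm_command(
  increments=[
    [-0.003,-0.05,0.1,0,0,0],
    [-0.003,-0.05,0.25,0,0,0],
    [-0.003,-0.05,0.4,0,0,0],
    [-0.003,-0.05,0.48,0,0,0],
    [-0.003,-0.05,0.51,0,0,0],
  ],
)

```text
t: 2.8
tool_pos: [0.4964, -0.2368, 0.2477]
orientation: [-0.665, -3.069, -0.001]
force: [-0.1, -0.3, 1.1]
opening: 0.0002
gripper_force: 0.0
```

Run:
```python
from h import *
from scipy.spatial.transform import Rotation as Ro
s=read_state();R=Ro.from_rotvec(s["orientation"]).as_matrix()
c=read_camera("scene");im=c["image"]
tip=s["tool_pos"]+R@[0,0,.186]
print(s["t"],tip.round(4),s["force"].round(2),proj(c,tip))
o=cv2.resize(im[180:250,260:340,::-1],None,fx=7,fy=7,interpolation=cv2.INTER_CUBIC)
c=read_camera("top");o2=cv2.resize(c["image"][195:245,325:400,::-1],None,fx=3,fy=3,interpolation=cv2.INTER_CUBIC)
o=np.hstack([o,np.pad(o2,((0,o.shape[0]-o2.shape[0]),(0,0),(0,0)))])
cv2.imwrite("pics/near2.png",o)
```

```text
2.8 [ 0.4961 -0.2366  0.0617] [-0.09 -0.29  1.07] (np.float64(298.68171256410335), np.float64(213.72602448024296))
```

View pics/near2.png

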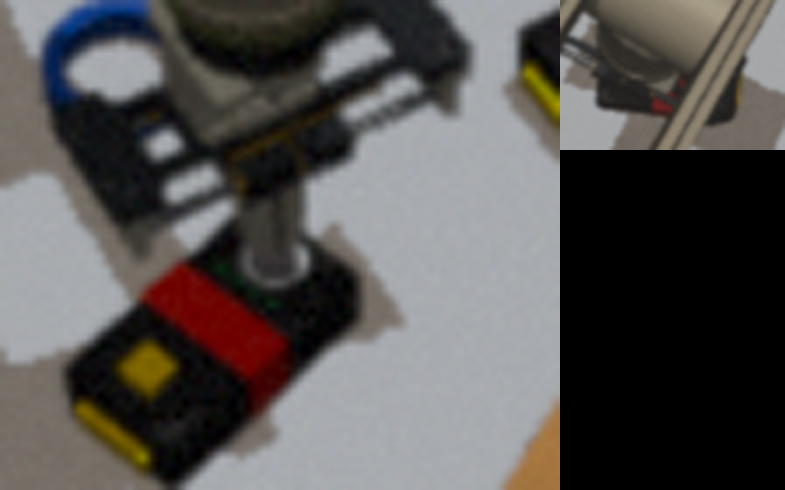

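The fingertip is about 8 mm above the button and 2–3 mm behind its centre. I'll nudge it forward and press gently.

Request:
arm_command(
  increments=[
    [-0.01,-0.012,0.0,0,0,0],
    [-0.01,-0.012,0.02,0,0,0],
    [-0.01,-0.012,0.035,0,0,0],
    [-0.01,-0.012,0.045,0,0,0],
    [-0.01,-0.012,0.05,0,0,0],
  ],
)

```text
t: 3.52
tool_pos: [0.4976, -0.2405, 0.2388]
orientation: [-0.667, -3.07, 0.0]
force: [-1.2, 0.7, 2.0]
opening: 0.0005
gripper_force: 1.3
```

Request:
arm_command(
  increments=[
    [0,0,0.003,0,0,0],
    [0,0,0.006,0,0,0],
    [0,0,0.01,0,0,0],
    [0,0,0.01,0,0,0],
    [0,0,0.01,0,0,0],
  ],
)

```text
t: 4.15
tool_pos: [0.4976, -0.2406, 0.2368]
orientation: [-0.667, -3.07, 0.0]
force: [-1.5, 0.6, 3.5]
opening: 0.0005
gripper_force: 1.7
```

Request:
arm_command(
  increments=[
    [0,0,0.003,0,0,0],
    [0,0,0.006,0,0,0],
    [0,0,0.008,0,0,0],
    [0,0,0.008,0,0,0],
    [0,0,0.008,0,0,0],
  ],
)

```text
t: 4.78
tool_pos: [0.4977, -0.2406, 0.2354]
orientation: [0.667, 3.07, -0.0]
force: [-2.5, 1.1, 6.7]
opening: 0.0008
gripper_force: 2.9
```

Request:
arm_command(
  increments=[
    [0,0,0.002,0,0,0],
    [0,0,0.004,0,0,0],
    [0,0,0.004,0,0,0],
    [0,0,0.004,0,0,0],
    [0,0,0.004,0,0,0],
  ],
)

```text
t: 5.4
tool_pos: [0.4977, -0.2405, 0.2353]
orientation: [0.667, 3.07, -0.0]
force: [-4.9, 2.5, 12.5]
opening: 0.0003
gripper_force: 6.0
```

Force rises with no further travel, so the button is right down. Releasing it, then pressing again.

Request:
arm_command(
  increments=[
    [0,0,-0.03,0,0,0],
    [0,0,-0.06,0,0,0],
    [0,0,-0.06,0,0,0],
    [0,0,-0.06,0,0,0],
    [0,0,-0.06,0,0,0],
  ],
)

```text
t: 6.02
tool_pos: [0.4975, -0.2404, 0.246]
orientation: [-0.667, -3.069, -0.0]
force: [-0.1, -0.6, -0.3]
opening: 0.0005
gripper_force: 0.0
```

Request:
arm_command(
  increments=[
    [0,0,0.02,0,0,0],
    [0,0,0.035,0,0,0],
    [0,0,0.045,0,0,0],
    [0,0,0.053,0,0,0],
    [0,0,0.057,0,0,0],
  ],
)

```text
t: 6.65
tool_pos: [0.4976, -0.2405, 0.2353]
orientation: [-0.667, -3.07, -0.0]
force: [-4.3, 1.9, 10.5]
opening: 0.0005
gripper_force: 5.2
```

Request:
arm_command(
  increments=[
    [0,0,0,0,0,0],
    [0,0,0,0,0,0],
    [0,0,0,0,0,0],
    [0,0,0,0,0,0],
    [0,0,0,0,0,0],
  ],
)

```text
t: 7.28
tool_pos: [0.4976, -0.2405, 0.2354]
orientation: [-0.667, -3.07, -0.0]
force: [-2.5, 1.6, 7.1]
opening: 0.0003
gripper_force: 3.3
```

Request:
arm_command(
  increments=[
    [0,0,0,0,0,0],
    [0,0,0,0,0,0],
    [0,0,0,0,0,0],
    [0,0,0,0,0,0],
    [0,0,0,0,0,0],
  ],
)

```text
t: 7.9
tool_pos: [0.4976, -0.2405, 0.2354]
orientation: [-0.667, -3.07, -0.0]
force: [-2.0, 2.1, 6.4]
opening: 0.0007
gripper_force: 3.3
```

Request:
arm_command(
  increments=[
    [0,0,0,0,0,0],
    [0,0,0,0,0,0],
    [0,0,0,0,0,0],
    [0,0,0,0,0,0],
    [0,0,0,0,0,0],
  ],
)

```text
t: 8.52
tool_pos: [0.4976, -0.2405, 0.2354]
orientation: [-0.667, -3.07, -0.0]
force: [-3.7, 1.6, 7.4]
opening: 0.0002
gripper_force: 3.3
```

Request:
arm_command(
  increments=[
    [0,0,0,0,0,0],
    [0,0,0,0,0,0],
    [0,0,0,0,0,0],
    [0,0,-0.03,0,0,0],
    [0,0,-0.08,0,0,0],
  ],
)

```text
t: 9.15
tool_pos: [0.4975, -0.2404, 0.2509]
orientation: [-0.667, -3.069, -0.0]
force: [0.1, 0.8, 0.4]
opening: 0.0007
gripper_force: 0.0
```

Request:
arm_command(
  increments=[
    [0,0,-0.1,0,0,0],
    [0,0,-0.3,0,0,0],
    [0,0,-0.5,0,0,0],
    [0,0,-0.7,0,0,0],
    [0,0,-0.8,0,0,0],
  ],
)

```text
t: 9.78
tool_pos: [0.4979, -0.2407, 0.415]
orientation: [0.666, 3.065, -0.003]
force: [0.3, -0.3, 0.0]
opening: 0.0006
gripper_force: 0.0
```

Request:
arm_command(
  increments=[
    [0,0,0,0,0,0],
    [0,0,0,0,0,0],
    [0,0,0,0,0,0],
    [0,0,0,0,0,0],
    [0,0,0,0,0,0],
  ],
)

```text
t: 10.4
tool_pos: [0.4976, -0.2405, 0.4103]
orientation: [-0.667, -3.069, -0.0]
force: [0.0, 0.0, -0.0]
opening: 0.0003
gripper_force: 0.0
```

Run:
```python
from h import *
c=read_camera("scene");cv2.imwrite("pics/end.png",c["image"][100:300,150:450,::-1].repeat(2,0).repeat(2,1))
for k,v in cents(c,262,203,318,253).items():print(k,v)
print(read_state()["tool_pos"])
```

```text
yellow [(np.int32(32), [280.5, 232.0], [8, 7]), (np.int32(31), [275.6, 242.0], [10, 9])]
red [(np.int32(142), [290.8, 225.6], [21, 16])]
grey [(np.int32(1850), [289.5, 226.7], [56, 50]), (np.int32(18), [296.4, 218.1], [6, 5])]
[ 0.49761053 -0.24050653  0.41055053]
```

View pics/end.png

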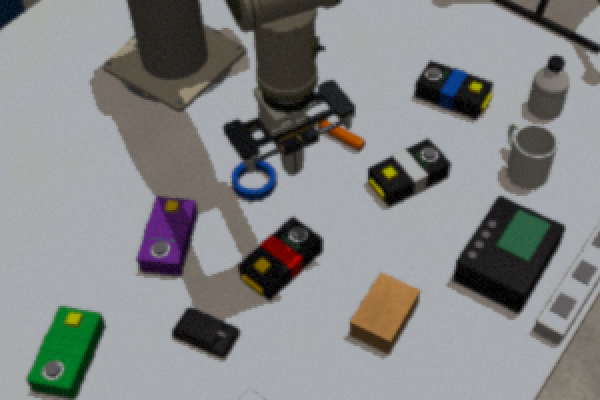

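The red pack hasn't moved: its catch is at (280.5,232) against (280.7,232) at the start. The hand is well clear above it, and the other things look undisturbed.

```bash
python3 -c "
from plant import *
print(close_job())"
```

```text
the job is handed in; nothing more can be done
None
```

I pressed the red-banded pack's power button fully down and released it, then pressed and held it for over two seconds and withdrew straight up to about 17 cm above it; the job is handed in, but no verdict was shown.

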